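# Re-seat a battery pack that has ridden up in its charging dock

### The arm

A 6-joint arm with a two-finger parallel gripper is mounted at the origin on a cart in front of the work surface, level with it; the furniture and walls round the work are solid. World frame = base frame: x ahead of the robot, y to its left, z up, the work surface at z = 0. Lengths are in m, angles in rad, forces in N, time in s.
With the tool pointing down it reaches from about 0.35 to 0.85 m from the base axis. Payload 8.1 kg.
Tool frame: the origin (TCP) lies at the very end of the fingers, on their centre line; the grasp point (between the pads) lies 19 mm behind it; z points along the fingers, y is the line along which they close (so a half turn about z gives the same grasp; the last joint's range is limited). The gripper opens to 93 mm and grips with 3 to 60 N. Pads are 15 mm wide; open, the fingers measure 128 mm over their backs; the gripper's body (75 mm by 188 mm) begins 65 mm behind the grasp point.
Start: joints at [-1.194, 0.13, 1.488, -0, 1.523, -0.085], TCP at [0.267, -0.537, 0.219] pointing down, gripper open.
Joint ranges: [-2.96, 2.96], [-0.89, 2.26], [0.02, 2.5], [-1.34, 4.48], [0, 2.73], [-2.66, 2.66]. Speed limits (rad/s): [2.39, 2.39, 2.79, 3.14, 3.14, 3.14].

### API

Orientations are given as a rotation vector (axis times angle).
In Python, from plant import monitor, eyes, ticket gives the robot as it stands.
- The arm moves only by the tool arm_command, never from a script. Its argument "deltas" is a list that holds one entry, the list of rows, each a list of 6 numbers: the shift along the world's x, y, z in cm, then the turn, a rotation vector about the world's x, y, z in degrees. In form: [[[tx, ty, tz, rx, ry, rz], ...]]. A call has 1 to 12 rows; each row shifts and turns the commanded pose from where the row before left it; what a row does not reach is not made up. A row lasts 1/12 s, in which the tool goes at most 41.7 mm and 7.16 degrees, less where a joint would pass 70% of its speed; a pose out of reach is approached as far as the arm can. A call is refused whole if a number of a shift passes 4.17 or a number of a turn 7.16, either way. A call with a gripper value outside its range is refused whole. "gripper" is the opening, from -1 (shut) to 1 (fully open), set as the call begins (left out, the last holds). The fingers move at their own pace and stop on an object; "squeeze" is the grip in N (left out, the last holds). Time passes only in rows, so rows that do not move let the fingers close. It gives the time, the measured TCP pose, the force, the opening and the grip force at its end, in the units of the state.
- monitor.read_state(): the state, without advancing time (a new reading comes with each control period).
- eyes.read_camera(name): name is "side" or "top" or "wrist"; returns the picture (400x640x3 uint8, blue, green, red); there is no depth.
- eyes.camera_model(name): a dict with "fx", "fy", "cx", "cy" (pixels), "rvec" (rotation vector, rad) and "tvec" (3), from world to camera coordinates, as OpenCV has them. Camera axes: x right, y down, z forward; pixel columns grow to the right and rows downward; lengths in m; the calibration is good to about 2 mm. The wrist camera is an equidistant fisheye: a pixel r from the principal point sees the ray r / f radians off the axis. A picture is of the moment at which its call begins: read the wrist's pose just before it. camera_model takes no time and is no camera call; for the wrist camera it gives the pose at the moment of the call.
- ticket.close_job(): hands the job in; it is judged then, once.
The state is a dict: "t": time; "q": joint angles; "dq": joint speeds; "joint_torque": joint torques, N m; "tool_pos": TCP position; "orientation": TCP orientation; "force": force on the tool from outside, world axes, zero at the start; "wrist_torque": the same for the moment, N m; "opening": finger opening in m; "gripper_force": force on a finger pad.
Only numpy, scipy, OpenCV 4.12 (cv2) and the standard library are available. Lean on these libraries where they do the work, as an engineer would, in place of code of your own. Each camera call takes 0.05 s, during which the arm holds its last target. There are 200 camera calls.

### The job

The battery pack has ridden up its sloped charging dock and off the contacts, and the dock is still switched on. Flip the dock's toggle switch off first, then, with the power off, slide the pack gently down the slope until it is fully home against the contact block, and only then flip the switch back on. Do not ram the contacts, and leave the tools and bottles around the dock where they are.

Things in the scene. Friction and masses are not known exactly. Their poses are not given: they have to be found in the camera images.
- dock: Battery charging dock, fixed to the bench, 230 long (x), 92 wide (y): a blue sheet-metal cradle sloping 0.22 rad (12.6 deg) down, away from the robot, to a black contact block, its back stop; behind it a black power head with a toggle switch on top. Origin on the bench under its middle; x horizontal, from the cradle's open upper end towards the power head, y left, z up.
- dock_stop (a point): Foot of the contact block: middle of the line where its front face meets the cradle floor, 28 mm above the bench; dock x = 50 mm, y = 0. The block stands square to the floor, 44 mm high. Axes as the dock's.
- cradle_end (a point): Middle of the cradle floor's open upper end, 64 mm above the bench; dock x = -111 mm, y = 0. The floor is flat from here to dock_stop (165 mm down the slope), 75 mm wide between side flanges 24 mm high. Axes as the dock's.
- switch_pivot (a point): Pivot of the toggle, 96 mm above the bench; dock x = 92 mm, y = 0. The power head's flat top lies 7 mm below it and spans dock x = 66 to 118 mm, y = -46 to 46 mm; a nut and collar of radius 8 mm end 3 mm above the pivot. Axes as the dock's.
- toggle (a joint): Steel bat toggle, 55 mm long from pivot to end, 12 mm thick near the end, swinging left-right (dock y) only. 0 = off: leans 0.33 rad to the dock's left (+y, red dot); 0.66 = on: leans 0.33 rad to the right (-y, green dot); 0.33 = upright. An over-centre spring holds it on either side; about 4 N sideways near its end throws it, and past upright it snaps over by itself.
- toggle_tip (a point): Point on the bat's axis 50 mm from its pivot, just below its rounded end; it swings with the bat.
- battery: Loose black battery pack with an orange band, 100 long (x), 70 wide (y), 52 high (z), 0.35 to 0.7 kg, lying along the cradle with 2.5 mm to each flange. Origin at the centre of its underside; +x is the contact end, down the slope; z square to the cradle floor. It starts 45 mm up the slope from the contact block; friction holds it where it is left. Its upper end face (x = -50 mm) is free to push.
- battery_nose (a point): Middle of the lower edge of the pack's contact end; it meets dock_stop when the pack is fully home.
- black_bottle: Black bottle with white cap, diameter 58, height 100, standing. Origin at the centre of its underside. To be left alone.
- oiler: Small amber dropper bottle, diameter 34, height 102, standing. Origin at the centre of its underside. To be left alone.
- tape_measure: Black tape measure, 34 x 64 x 56, standing. Origin at the centre of its underside. To be left alone.
- amber_tape: Roll of amber tape lying flat, 47 x 51 x 20. Origin at the centre of its underside. To be left alone.

How it is judged:
By the outcome, as a careful person would: the job done as asked, in the order asked, and still so for the second after the job is handed in, with the robot touching nothing.
It also fails if it takes over 48 s, if anything falls off the work surface, if the arm or the gripper's body presses on something with over 40 N, if the wrist force passes 120 N, or if a joint passes its speed limit or range.

## Working session

There is one attempt and no reset: what is moved stays moved. The work goes in short steps, Python scripts to look and compute and a tool call to move; the robot and the scene stay as the last step left them, time stands still between calls to the robot, and variables do not carry over. Pictures are saved under pics/ and viewed, at most 10 in all, crops included, and the job is handed in when it is done.

Besides the shell and the picture viewer there is one more tool, called after "Emit:" by a JSON object that holds its "fn" and its "kwargs". arm_command: Moves the arm, as the interface text tells. Its arguments: {"type":"object","properties":{"deltas":{"type":"array"},"gripper":{"type":"number"},"squeeze":{"type":"number"}},"required":["deltas"]}

```bash
ls; mkdir -p pics; python3 - <<'E'
from plant import monitor, eyes, ticket
import cv2
s=monitor.read_state();print(s)
for n in("side","top"):
    cv2.imwrite(f"pics/{n}0.png",eyes.read_camera(n)); print(n,eyes.camera_model(n))
E
```

```text
pics
{'t': 0.0, 'q': array([-1.19441819e+00,  1.31127564e-01,  1.48924974e+00,  2.10481120e-05,
        1.52297260e+00, -8.53927480e-02]), 'dq': array([ 0.00111577, -0.00115984, -0.00077474,  0.00047077, -0.00128586,
       -0.00091995]), 'joint_torque': array([ 2.99327432e-03, -5.59841180e+01, -4.91757202e+01,  7.70101044e-02,
        3.53174075e-02, -1.22102815e-04]), 'tool_pos': array([ 0.26715069, -0.53663528,  0.21762372]), 'orientation': array([-3.05653266e+00, -7.18520527e-01,  3.67308439e-04]), 'force': array([-0.67713927,  0.22981193, -0.32860132]), 'wrist_torque': array([-0.03383302,  0.03186842, -0.04164279]), 'gripper_force': 0.0, 'opening': 0.09323211068872965}
side {'fx': 433.26586107200774, 'fy': 433.26586107200774, 'cx': 313.19852374765003, 'cy': 196.6013066493168, 'rvec': array([ 0.46230152, -2.58662339,  1.40228793]), 'tvec': array([0.48774098, 0.22128527, 1.08135683])}
top {'fx': 376.63472932181764, 'fy': 376.63472932181764, 'cx': 323.25014844849403, 'cy': 208.33666098872166, 'rvec': array([ 2.12335373, -2.15000668,  0.16068522]), 'tvec': array([-0.05682362,  0.56911959,  1.0576022 ])}
```

View pics/top0.png

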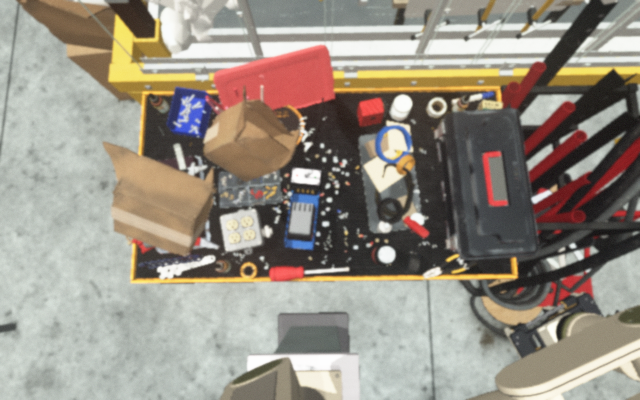

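View pics/side0.png

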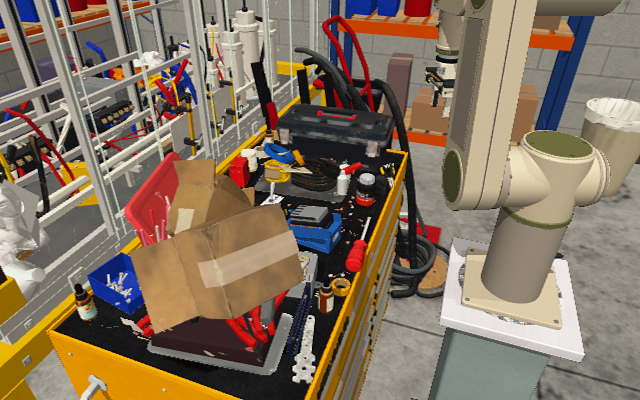

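The top view shows the dock around (303,210): power head (305,178) and cradle down to (303,247). In the side view it is around (318,225), partly hidden by a cardboard box. I'll crop in for detail.

```bash
python3 - <<'E'
import cv2,numpy as np
a=cv2.imread("pics/top0.png")[155:275,240:400]; b=cv2.imread("pics/side0.png")[165:285,240:400]
r=lambda i:cv2.resize(i,(0,0),fx=5,fy=5,interpolation=cv2.INTER_CUBIC)
def grid(i,x0,y0):
    i=r(i)
    for k in range(0,160,20): cv2.putText(i,str(x0+k),(k*5,10),0,.35,(0,255,255),1); cv2.line(i,(k*5,0),(k*5,600),(0,255,255),1) if 0 else None
    for k in range(0,120,20): cv2.putText(i,str(y0+k),(0,k*5+5),0,.35,(0,255,255),1)
    return i
cv2.imwrite("pics/topc.png",grid(a,240,155)); cv2.imwrite("pics/sidec.png",grid(b,240,165))
E
```

```text
(no output)
```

View pics/topc.png

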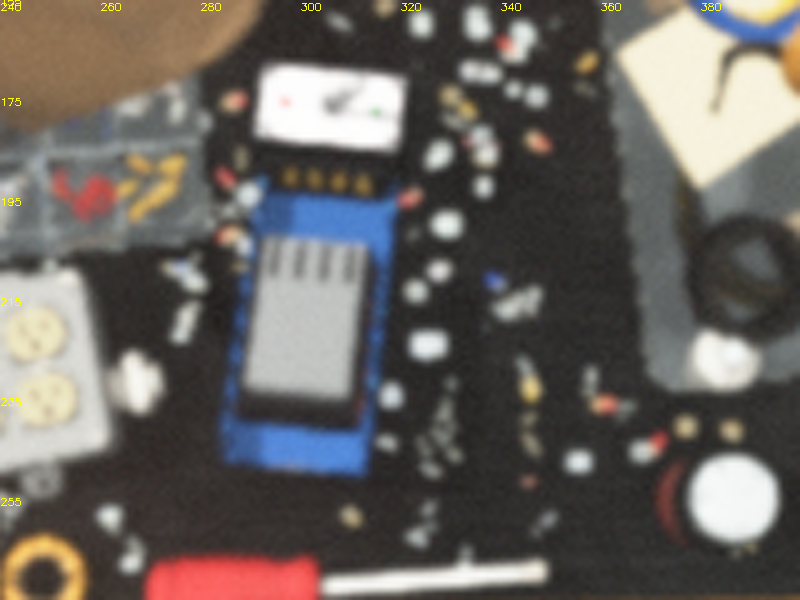

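View pics/sidec.png

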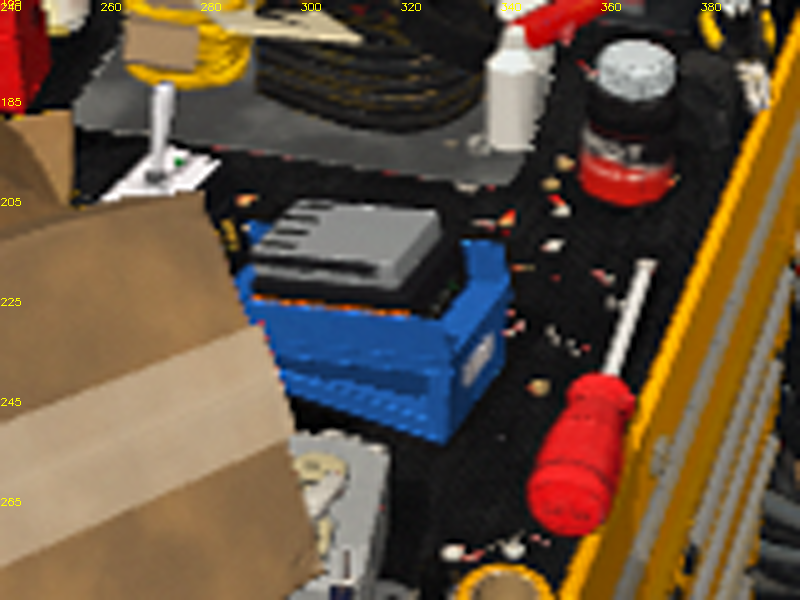

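The crops show: plate centre on the head at top (306,176), red dot at (297,175), green at (315.5,177.5), cradle upper end mid about (299,248.5). In the side view the toggle goes from base (271,200) to tip (272.5,182), leaning towards green (on).

```bash
cat > h.py <<'E'
import cv2,numpy as np
from scipy.optimize import least_squares
from scipy.spatial.transform import Rotation as R
from plant import monitor, eyes
def proj(m,P,fish=False):
    P=np.atleast_2d(P).astype(float)
    c=R.from_rotvec(m["rvec"]).apply(P)+m["tvec"]
    if fish:
        r=np.hypot(c[:,0],c[:,1]); k=np.arctan2(r,c[:,2])/np.maximum(r,1e-9)
    else: k=1/c[:,2]
    return np.c_[m["fx"]*c[:,0]*k+m["cx"],m["fy"]*c[:,1]*k+m["cy"]]
def dock(p,P):
    P=np.atleast_2d(P)/1000.
    c,s=np.cos(p[2]),np.sin(p[2])
    return np.c_[p[0]+c*P[:,0]-s*P[:,1],p[1]+s*P[:,0]+c*P[:,1],P[:,2]]
E
python3 - <<'E'
from h import *
t=eyes.camera_model("top");s=eyes.camera_model("side")
T=np.array([[306,176.4],[299.2,248.6],[284.4,247.4],[313.4,250]]);TP=[[92,0,89],[-113,0,64],[-113,46,70],[-113,-46,70]]
S=np.array([[271.4,200.6]]);SP=[[92,0,91]]
f=lambda p:np.r_[(proj(t,dock(p,TP))-T).ravel(),(proj(s,dock(p,SP))-S).ravel()]
r=least_squares(f,[.5,0,0]);print(r.x,r.fun.round(1))
p=r.x
L=50*np.array([0,-np.sin(.33),np.cos(.33)])+[92,0,96]
for n,m in(("top",t),("side",s)):print(n,proj(m,dock(p,[L,[92,0,96],[50,0,28],[66,46,89],[66,-46,89],[118,46,89],[-115,-46,0],[-115,-46,85]])).round(1))
# rough objs at z
def back(m,px,z):
    g=least_squares(lambda q:(proj(m,[q[0],q[1],z])-px).ravel(),[.5,0]).x;return g
for n,px,z in(("blk",(386,255),.1),("screw",(270,268),.02),("oiler?",(222,267),.1),("tape?",(248,270),.02),("box",(120,200),.15),("box2",(270,140),.15),("box2r",(296,130),.15),("wall",(300,85),.05)):print(n,back(t,px,z).round(3))
E
```

```text
[ 0.56252337 -0.00668448 -0.10927624] [ 0.2 -0.  -0.1  0.3 -1.7 -0.2  1.8  0.3 -0.4  0. ]
top [[311.1 172.1]
 [306.1 175.8]
 [305.8 194.9]
 [289.1 183.8]
 [321.4 186.8]
 [291.1 166.1]
 [315.8 252.1]
 [315.  250.8]]
side [[273.  182.2]
 [270.9 199.1]
 [284.5 222.4]
 [270.5 211.9]
 [286.9 195.6]
 [254.4 207. ]
 [343.  237.2]
 [344.3 212.9]]
blk [ 0.429 -0.233]
screw [0.398 0.094]
oiler? [0.402 0.213]
tape? [0.393 0.158]
box [0.581 0.476]
box2 [0.742 0.078]
box2r [0.769 0.007]
wall [0.952 0.003]
```

Emit:
{"fn": "arm_command", "kwargs": {"deltas": [[[0,1.5,3,0,0,4.8],[0,3,3,0,0,4.8],[0,3,3,0,0,4.8],[0.5,3,3,0,0,4.8],[1,3,3,0,0,4.8],[1.5,3,0,0,0,4.8],[1.5,3,0,0,0,4.8],[1.5,3,0,0,0,4.8],[1.5,3,0,0,0,4.8],[1.5,3,0,0,0,4.8],[1.5,3,0,0,0,4.8],[1.5,3,0,0,0,4.4]]], "gripper": -1}}

```text
t: 1.1
tool_pos: [0.387, -0.1937, 0.3652]
orientation: [-2.337, -2.1, 0.0]
force: [1.1, -0.8, -0.1]
opening: 0.0176
gripper_force: 0.0
```

Emit:
{"fn": "arm_command", "kwargs": {"deltas": [[[2,3,0,0,0,0],[2,3,0,0,0,0],[2,3,0,0,0,0],[2,3,0,0,0,0],[2,3,0,0,0,0],[1,0,0,0,0,0],[0,0,0,0,0,0],[0,0,0,0,0,0]]]}}

```text
t: 1.77
tool_pos: [0.4966, -0.045, 0.3647]
orientation: [-2.339, -2.096, 0.002]
force: [-0.4, 0.4, -0.9]
opening: 0.0002
gripper_force: 0.0
```

```bash
python3 - <<'E'
from h import *
m=eyes.camera_model("wrist");s=monitor.read_state();w=eyes.read_camera("wrist");print(s["t"],s["tool_pos"],s["orientation"],m)
p=[0.5625,-0.0067,-0.1093]
q=proj(m,dock(p,[[92,0,96],[92,0,89],[-111,0,64],[66,46,89],[66,-46,89],[118,46,89],[118,-46,89]]),True);print(q.round(1))
cv2.imwrite("pics/w0.png",w)
import json
json.dump({k:np.array(v).tolist() for k,v in m.items()},open("m0.json","w"))
E
```

```text
1.7667 [ 0.49660333 -0.04501745  0.36473516] [-2.33878771e+00 -2.09570878e+00  2.05218670e-03] {'fx': 309.70691628693146, 'fy': 309.70691628693146, 'cx': 317.69559166379025, 'cy': 199.68098450839094, 'rvec': array([-2.84144214,  0.1542127 ,  0.0256458 ]), 'tvec': array([-0.49739473, -0.0684726 ,  0.53416887])}
[[424.  136.3]
 [422.5 135.8]
 [285.4 132.1]
 [406.9 103.7]
 [404.2 165.9]
 [440.  106.1]
 [436.4 166.7]]
```

View pics/w0.png

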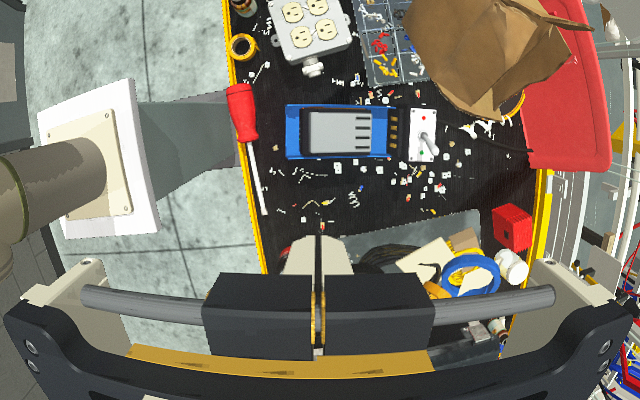

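The wrist view shows the toggle base at about (422,137) as predicted, and the cradle upper end at about (287,132). The small box's nearest edge is around (480,118).

```bash
python3 - <<'E'
import cv2,numpy as np
a=cv2.imread("pics/w0.png")[90:180,270:470]; b=cv2.imread("pics/top0.png")[95:190,195:345]
a=cv2.resize(a,(800,360),interpolation=cv2.INTER_CUBIC)
b=cv2.resize(b,None,fx=2.5,fy=2.5,interpolation=cv2.INTER_CUBIC);c=np.zeros((598,800,3),np.uint8);c[:360]=a;c[361:598,:b.shape[1]]=b[:237]
w=cv2.imread("pics/w0.png")[0:150,380:560];w=cv2.resize(w,None,fx=1.58,fy=1.58);c[361:361+w.shape[0],400:400+w.shape[1]]=w
cv2.imwrite("pics/w0c.png",c)
E
```

```text
(no output)
```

View pics/w0c.png

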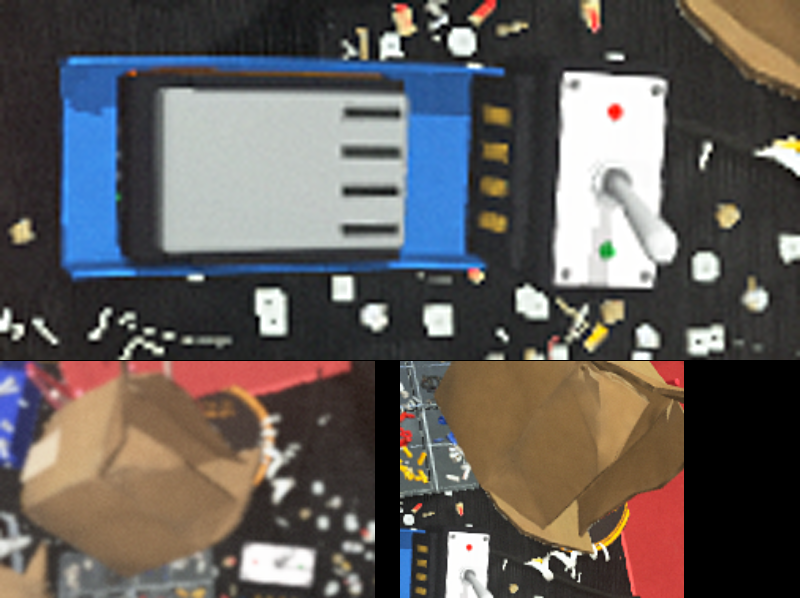

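```bash
python3 - <<'E'
from h import *
import json
w={k:np.array(v) for k,v in json.load(open("m0.json")).items()}
t=eyes.camera_model("top");s=eyes.camera_model("side")
TP=[[92,0,89],[-113,0,70]];T=np.array([[306,176.4],[299.2,248.6]])
WP=[[92,0,89],[50,0,28]];W=np.array([[422.5,135],[387,131.5]])
SP=[[92,0,91]];S=[[271.4,200.6]]
f=lambda p:np.r_[(proj(t,dock(p,TP))-T).ravel(),(proj(w,dock(p,WP),True)-W).ravel(),(proj(s,dock(p,SP))-S).ravel()]
r=least_squares(f,[.5,0,0]);p=r.x;print(p,r.fun.round(1))
L=50*np.array([0,-np.sin(.33),np.cos(.33)])+[92,0,96]
print("tip",proj(w,dock(p,[L,L*1.0+[0,-1.6,4.7]]),True),"obs 437,151; top",proj(t,dock(p,L)))
for a,b in(((300,131),(560,82)),((291,150.6),(506.6,119.6)),((300,131),(506.6,119.6)),((245,180.6),(403,25)),((245,180.6),(410,45)),((280,172),(435,95))):
    g=least_squares(lambda q:np.r_[(proj(t,q)-a).ravel(),(proj(w,q,True)-b).ravel()],[.7,0.1,.15]);print(g.x.round(3),g.fun.round(1))
c=np.cos(.22);n=np.sin(.22)
for nm,P in(("pivot",[92,0,96]),("tip",L),("stop",[50,0,28]),("packtop-end mid",[50-145*c,0,28+145*n]),("home",[50-100*c,0,28+100*n])):print(nm,dock(p,P).round(4))
E
```

```text
[ 0.56273015 -0.00684934 -0.10164935] [ 0.  -0.1  0.1  0.1  0.2  0.4 -0.5 -0.3 -0.6  0.1]
tip [[435.12567638 151.61874004]
 [436.31794708 153.35885675]] obs 437,151; top [[310.90295314 171.98956273]]
[0.722 0.044 0.301] [-25.   -5.   -3.4  10. ]
[0.673 0.016 0.282] [-3.1 -1.7 -0.8  1.2]
[0.779 0.004 0.126] [-2.1 -1.1 -0.7  1.1]
[ 0.67   0.176 -0.012] [ 1.  -0.7 -0.4 -0.6]
[0.665 0.14  0.028] [10.2 -2.2 -1.4 -5.8]
[0.639 0.042 0.191] [ 1.3  1.   0.4 -0.6]
pivot [[ 0.6543 -0.0162  0.096 ]]
tip [[ 0.6526 -0.0323  0.1433]]
stop [[ 0.6125 -0.0119  0.028 ]]
packtop-end mid [[0.4717 0.0024 0.0596]]
home [[ 0.5154 -0.002   0.0498]]
```

Emit:
{"fn": "arm_command", "kwargs": {"deltas": [[[2.5,-0.5,-1,-0.5,-5,0],[2.5,-0.5,-1,-0.5,-5,0],[2.5,-0.5,-1,-0.5,-5,0],[2.5,-0.5,-1,-0.5,-5,0],[2.5,-0.5,-1,0,0,0],[2.5,0,-1,0,0,0],[0,0,-3,0,0,0],[0,0,-3,0,0,0],[0,0,-3,0,0,0],[0,0,-3,0,0,0],[0,0,-2,0,0,0],[0,0,0,0,0,0]]]}}

```text
t: 2.82
tool_pos: [0.6424, -0.0711, 0.1588]
orientation: [2.142, 1.913, 0.334]
force: [-1.0, 0.1, -1.4]
opening: 0.0002
gripper_force: 0.0
```

Emit:
{"fn": "arm_command", "kwargs": {"deltas": [[[0,0,0,0,0,0]]]}}

```text
t: 2.9
tool_pos: [0.6453, -0.0713, 0.1644]
orientation: [2.137, 1.909, 0.34]
force: [0.0, 0.1, 1.2]
opening: 0.0004
gripper_force: 0.0
```

Emit:
{"fn": "arm_command", "kwargs": {"deltas": [[[0.2,0,-1.5,0,0,0],[0.2,0,-1.5,0,0,0],[0,0,-1.2,0,0,0],[0,0,0,0,0,0],[0,0,0,0,0,0]]]}}

```text
t: 3.32
tool_pos: [0.6509, -0.0706, 0.1243]
orientation: [2.133, 1.909, 0.343]
force: [0.0, 0.5, 0.1]
opening: 0.0003
gripper_force: 0.0
```

Emit:
{"fn": "arm_command", "kwargs": {"deltas": [[[0,0.5,0,0,0,0],[0.1,0.5,0,0,0,0],[0,0.5,0,0,0,0],[0.1,0.4,0,0,0,0],[0,0.4,0,0,0,0],[0.1,0.4,0,0,0,0],[0,0.4,0,0,0,0],[0.1,0.4,0,0,0,0],[0,0,0,0,0,0]]]}}

```text
t: 4.07
tool_pos: [0.6551, -0.0345, 0.1238]
orientation: [2.133, 1.91, 0.343]
force: [0.2, -0.7, 0.1]
opening: 0.0004
gripper_force: 0.5
```

Emit:
{"fn": "arm_command", "kwargs": {"deltas": [[[0,0.3,0,0,0,0],[0,0.3,0,0,0,0],[0,0,0,0,0,0],[0,0,0,0,0,0]]]}}

```text
t: 4.4
tool_pos: [0.6544, -0.0288, 0.123]
orientation: [2.134, 1.91, 0.342]
force: [0.4, -0.2, -0.6]
opening: 0.0006
gripper_force: 0.0
```

```bash
python3 - <<'E'
import cv2,numpy as np
from plant import eyes
a=eyes.read_camera("side")[165:235,240:320];w=eyes.read_camera("wrist")
a=cv2.resize(a,(400,350),interpolation=cv2.INTER_CUBIC)
w=cv2.resize(w[:350,240:480][50:],(400,500))
c=np.zeros((500,800,3),np.uint8);c[:350,:400]=a;c[:,400:]=w;cv2.imwrite("pics/s1.png",c)
E
```

```text
(no output)
```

View pics/s1.png

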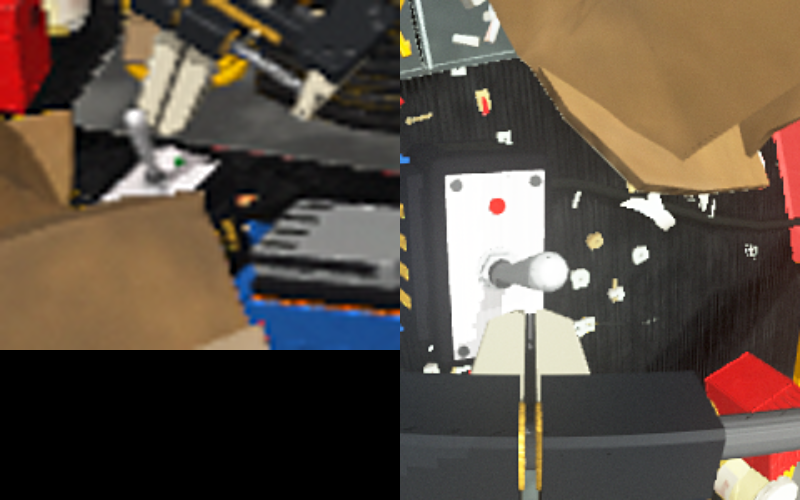

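The side crop shows the toggle tip at (266.6,188.4), now down and left of where it was. The fingers are just to its right. I'll check that against the predicted off position.

```bash
python3 - <<'E'
from h import *
p=[.56273,-.00685,-.10165];s=eyes.camera_model("side")
for a in(.33,.1,0,-.1,-.33):
    print(a,proj(s,dock(p,50*np.array([0,np.sin(a),np.cos(a)])+[92,0,96])).round(1))
E
```

```text
0.33 [[266.8 187.8]]
0.1 [[268.9 185.1]]
0 [[269.8 184.2]]
-0.1 [[270.7 183.4]]
-0.33 [[272.8 182.3]]
```

Off is confirmed. I'll retreat and go round to the pack's upper end.

Emit:
{"fn": "arm_command", "kwargs": {"deltas": [[[0,-2,0,0,0,0],[0,-1,2,0,0,0],[0,0,3.3,0,0,0],[-1,0,3.3,0,0,0],[-3,0.6,0.5,0,0,0],[-3.2,1,0,0,0,0],[-3.2,1,0,0,0,0],[-3.2,1,0,0,0,0],[-3.2,1,0,0,0,0],[-3,1,0,0,0,0],[-2,0.8,0,0,0,0],[0,0,0,0,0,0]]]}}

```text
t: 5.5
tool_pos: [0.4347, 0.0058, 0.2147]
orientation: [2.132, 1.91, 0.344]
force: [0.7, -0.4, 0.2]
opening: 0.0004
gripper_force: 0.0
```

Emit:
{"fn": "arm_command", "kwargs": {"deltas": [[[0,0,-1,0,0,0],[0,0,-3,0,0,0],[0,0,-3,0,0,0],[0,0,0,0,0,0],[0,0,0,0,0,0],[0,0,0,0,0,0]]]}}

```text
t: 6.0
tool_pos: [0.4375, 0.0044, 0.1455]
orientation: [2.133, 1.909, 0.343]
force: [0.1, -0.5, 0.1]
opening: 0.001
gripper_force: 0.0
```

Emit:
{"fn": "arm_command", "kwargs": {"deltas": [[[-0.3,0.1,-1.5,0,0,0],[0,0,-2,0,0,0],[0,0,-2,0,0,0],[0,0,-1.2,0,0,0],[0,0,0,0,0,0],[0,0,0,0,0,0]]]}}

```text
t: 6.5
tool_pos: [0.4347, 0.0055, 0.079]
orientation: [2.133, 1.909, 0.343]
force: [-0.6, 0.8, 0.4]
opening: 0.0005
gripper_force: 0.0
```

```bash
python3 - <<'E'
from h import *
s=eyes.read_camera("side")[165:265,240:400];w=eyes.read_camera("wrist")
c=np.zeros((600,800,3),np.uint8);c[:300,:480]=cv2.resize(s,(480,300));c[300:,:]=cv2.resize(w[60:240,160:640],(800,300));cv2.imwrite("pics/s2.png",c);print(monitor.read_state()["tool_pos"])
E
```

```text
[0.43543514 0.00550503 0.08001624]
```

View pics/s2.png

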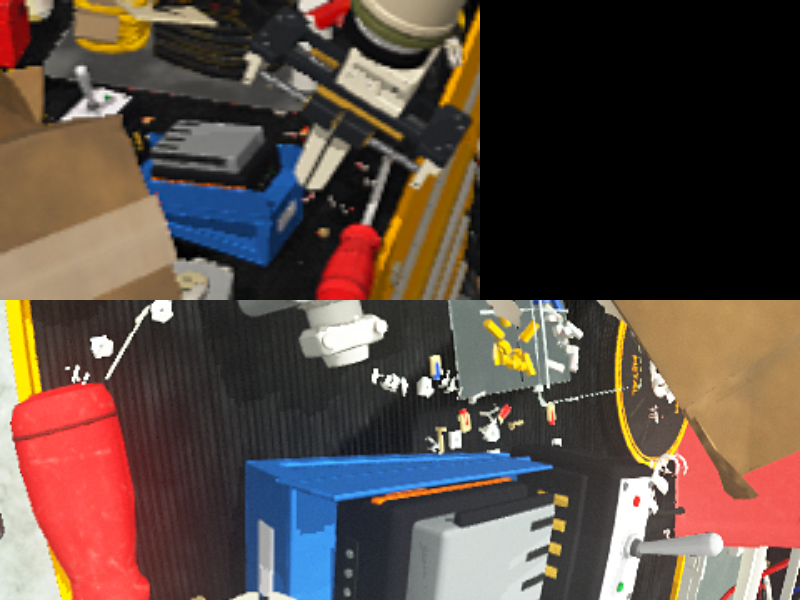

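The fingers are just outside the cradle's upper end, level with the lower half of the pack, and the toggle still leans off. I'll push slowly down the slope.

Emit:
{"fn": "arm_command", "kwargs": {"deltas": [[[0.4,0,-0.1,0,0,0],[0.4,-0.1,-0.2,0,0,0],[0.4,0,-0.1,0,0,0],[0.3,0,-0.1,0,0,0],[0.3,-0.1,-0.1,0,0,0],[0.3,0,-0.1,0,0,0]]]}}

```text
t: 7.1
tool_pos: [0.455, 0.0036, 0.0703]
orientation: [2.134, 1.91, 0.342]
force: [0.3, 0.1, -0.3]
opening: 0.0006
gripper_force: 0.0
```

Emit:
{"fn": "arm_command", "kwargs": {"deltas": [[[0.3,0,-0.1,0,0,0],[0.3,0,0,0,0,0],[0.3,-0.1,-0.1,0,0,0],[0.3,0,-0.1,0,0,0],[0.3,0,0,0,0,0],[0.3,0,-0.1,0,0,0]]]}}

```text
t: 7.6
tool_pos: [0.4729, 0.0027, 0.0664]
orientation: [2.134, 1.91, 0.342]
force: [-2.3, -0.1, 2.7]
opening: 0.0005
gripper_force: 1.1
```

Emit:
{"fn": "arm_command", "kwargs": {"deltas": [[[0.2,0,-0.1,0,0,0],[0.2,0,0,0,0,0],[0.2,0,-0.1,0,0,0],[0.2,-0.1,0,0,0,0],[0.2,0,-0.1,0,0,0]]]}}

```text
t: 8.02
tool_pos: [0.483, 0.0016, 0.0636]
orientation: [2.133, 1.909, 0.343]
force: [-0.6, -0.7, 1.7]
opening: 0.0005
gripper_force: 1.0
```

Emit:
{"fn": "arm_command", "kwargs": {"deltas": [[[0.2,0,0.2,0,0,0],[0.2,0,0,0,0,0],[0.2,0,0,0,0,0],[0.2,-0.1,0,0,0,0],[0,0,0,0,0,0]]]}}

```text
t: 8.43
tool_pos: [0.4912, 0.0006, 0.0656]
orientation: [2.133, 1.909, 0.343]
force: [-0.1, 0.2, -0.1]
opening: 0.0004
gripper_force: 0.0
```

```bash
python3 - <<'E'
from h import *
m=eyes.camera_model("wrist");w=eyes.read_camera("wrist")
p=[.56273,-.00685,-.10165];c,n=np.cos(.22),np.sin(.22)
# left top edge of the pack (y=35,z=52): end corners for gap g
for g in(0,10,20,30,45):
    q=[[50-(g+a)*c+52*n,35,28+(g+a)*n+52*c] for a in(0,100)]
    print(g,proj(m,dock(p,q),True).round(0).tolist())
cv2.imwrite("pics/s3.png",cv2.resize(w[60:240,240:480],(800,600)))
E
```

```text
0 [[494.0, 180.0], [409.0, 203.0]]
10 [[488.0, 182.0], [395.0, 207.0]]
20 [[482.0, 183.0], [380.0, 211.0]]
30 [[475.0, 185.0], [364.0, 215.0]]
45 [[464.0, 188.0], [337.0, 222.0]]
```

View pics/s3.png

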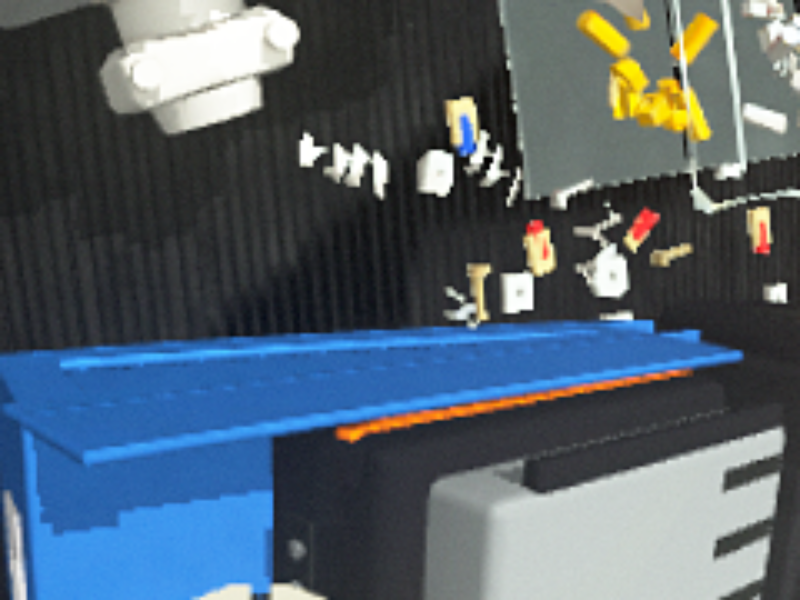

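The wrist crop shows the pack's orange band on the left side running from about (342,190.5) to (447,172.5) px, with the fingers near its upper end face. I'll intersect that ray with the pack's side plane to get the gap.

```bash
cat >> h.py <<'E'
p=[.56273,-.00685,-.10165];c,n=np.cos(.22),np.sin(.22)
def slope(m,px,y=35):
    # (distance up slope from stop, height above floor) mm of pixel in plane dock y
    F=lambda q:(proj(m,dock(p,[50-q[0]*c+q[1]*n,y,28+q[0]*n+q[1]*c]),True)-px).ravel()
    return least_squares(F,[110,30]).x
E
python3 - <<'E'
from h import *
m=eyes.camera_model("wrist")
for px in((342,190.5),(447,172.5),(322,190)):print(slope(m,px).round(1))
print("flange check (h 24, y 37.5), end ~161-165:",slope(m,(266,197.5),37.5).round(1),slope(m,(462,166.5),37.5).round(1))
P=monitor.read_state()["tool_pos"];print(P)
d=np.array([P[0]-p[0],P[1]-p[1]]);x=(d[0]*np.cos(p[2])+d[1]*np.sin(p[2]))*1000;z=P[2]*1000
print("TCP s,h",(-(x-50)*c+(z-28)*n),((x-50)*n+(z-28)*c))
E
```

```text
[113.4  13.3]
[12.1 16.2]
[122.2   6. ]
flange check (h 24, y 37.5), end ~161-165: [158.6   9.6] [-12.1  15.4]
[0.4911429  0.00063599 0.06567997]
TCP s,h 127.2601353547953 10.15274637100477
```

Gap remaining is about 12 mm. I'll continue more slowly.

Emit:
{"fn": "arm_command", "kwargs": {"deltas": [[[0.2,0,-0.05,0,0,0],[0.2,0,-0.05,0,0,0],[0.2,-0.1,-0.05,0,0,0],[0.1,0,0,0,0,0],[0.1,0,-0.05,0,0,0]]]}}

```text
t: 8.9
tool_pos: [0.499, -0.0004, 0.0635]
orientation: [2.133, 1.909, 0.343]
force: [-2.0, 0.2, 1.3]
opening: 0.0004
gripper_force: 1.0
```

Emit:
{"fn": "arm_command", "kwargs": {"deltas": [[[0.1,0,0,0,0,0],[0.1,0,-0.05,0,0,0]]]}}

```text
t: 9.07
tool_pos: [0.5009, -0.0003, 0.063]
orientation: [2.133, 1.909, 0.342]
force: [-1.9, -0.3, 2.9]
opening: 0.0005
gripper_force: 1.1
```

Emit:
{"fn": "arm_command", "kwargs": {"deltas": [[[0.1,0,0,0,0,0],[0.1,0,-0.05,0,0,0]]]}}

```text
t: 9.23
tool_pos: [0.5029, -0.0003, 0.0625]
orientation: [2.133, 1.909, 0.343]
force: [-2.1, -0.6, 1.6]
opening: 0.0005
gripper_force: 1.1
```

Sliding force is about 2 N. The push continues in 1 mm rows, two at a time.

Emit:
{"fn": "arm_command", "kwargs": {"deltas": [[[0.1,0,0,0,0,0],[0.1,0,-0.05,0,0,0]]]}}

```text
t: 9.4
tool_pos: [0.5049, -0.0003, 0.062]
orientation: [2.133, 1.909, 0.342]
force: [-2.0, -0.7, 2.7]
opening: 0.0004
gripper_force: 1.1
```

Emit:
{"fn": "arm_command", "kwargs": {"deltas": [[[0.1,0,0,0,0,0]]]}}

```text
t: 9.48
tool_pos: [0.5058, -0.0003, 0.0619]
orientation: [2.133, 1.909, 0.342]
force: [-1.6, -0.1, -0.0]
opening: 0.0003
gripper_force: 0.5
```

Emit:
{"fn": "arm_command", "kwargs": {"deltas": [[[0.1,0,-0.05,0,0,0]]]}}

```text
t: 9.57
tool_pos: [0.5069, -0.0003, 0.0615]
orientation: [2.133, 1.909, 0.343]
force: [-1.5, -1.0, 1.9]
opening: 0.0008
gripper_force: 1.1
```

Emit:
{"fn": "arm_command", "kwargs": {"deltas": [[[0.1,0,0,0,0,0]]]}}

```text
t: 9.65
tool_pos: [0.5078, -0.0003, 0.0614]
orientation: [2.133, 1.909, 0.342]
force: [0.1, 0.5, -0.7]
opening: 0.0003
gripper_force: 0.5
```

Emit:
{"fn": "arm_command", "kwargs": {"deltas": [[[0.1,0,-0.05,0,0,0]]]}}

```text
t: 9.73
tool_pos: [0.5089, -0.0003, 0.061]
orientation: [2.133, 1.909, 0.343]
force: [-2.3, -0.0, 2.7]
opening: 0.0002
gripper_force: 1.1
```

Emit:
{"fn": "arm_command", "kwargs": {"deltas": [[[0.1,0,0,0,0,0]]]}}

```text
t: 9.82
tool_pos: [0.5098, -0.0003, 0.0609]
orientation: [2.133, 1.909, 0.342]
force: [-0.7, 0.4, -0.8]
opening: 0.0004
gripper_force: 0.5
```

Emit:
{"fn": "arm_command", "kwargs": {"deltas": [[[0.1,0,-0.05,0,0,0]]]}}

```text
t: 9.9
tool_pos: [0.5108, -0.0003, 0.0605]
orientation: [2.133, 1.909, 0.342]
force: [-9.5, 1.3, 8.1]
opening: 0.0004
gripper_force: 5.4
```

Emit:
{"fn": "arm_command", "kwargs": {"deltas": [[[0.1,0,0,0,0,0]]]}}

```text
t: 9.98
tool_pos: [0.5111, -0.0002, 0.0604]
orientation: [2.134, 1.911, 0.341]
force: [-22.4, 1.2, 20.0]
opening: 0.0005
gripper_force: 12.9
```

```bash
python3 - <<'E'
from h import *
m=eyes.camera_model("wrist");w=eyes.read_camera("wrist")
P=monitor.read_state();print(P["tool_pos"],P["force"])
h=cv2.cvtColor(w,cv2.COLOR_BGR2HSV)
k=cv2.inRange(h,(5,170,150),(20,255,255));k[:130]=0;k[230:]=0;k[:,:260]=0;k[:,520:]=0
N,_,st,_=cv2.connectedComponentsWithStats(k);
for x in st[1:]:
    if x[4]>15:print(x)
i=np.argwhere(k);print(k.sum()//255)
cv2.imwrite("pics/s4.png",cv2.resize(w[100:250,240:510],(800,444)))
E
```

```text
[ 5.10979326e-01 -2.31352640e-04  6.04399889e-02] [-14.97731237   0.18540148  13.22422154]
[341 186  34   7  49]
144
```

View pics/s4.png

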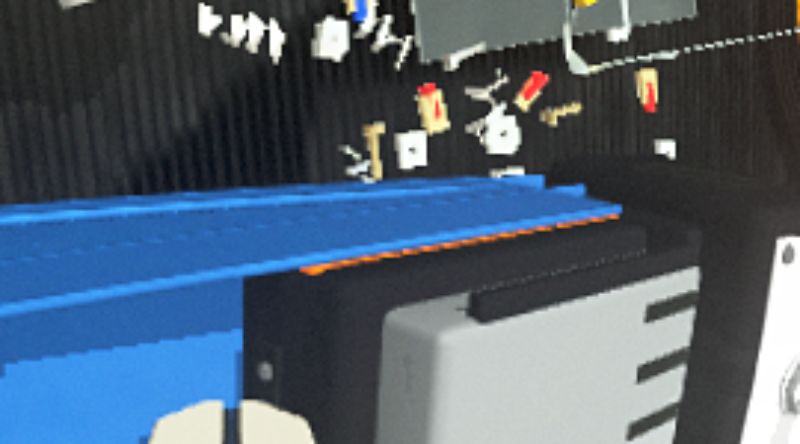

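The force rose sharply at (0.511,·), which means the pack is home; the last crop shows it hard up against the black block. I'll back off the fingers and estimate the small box's height before the second flip.

Emit:
{"fn": "arm_command", "kwargs": {"deltas": [[[-0.1,0,0,0,0,0],[-0.2,0,0.1,0,0,0],[-0.5,0,0.1,0,0,0],[-1.5,0.1,1,0,0,0],[-1,0,3,0,0,0],[0,0,3,0,0,0],[0,0,3,0,0,0],[0,0,3,0,0,0],[0,0,3,0,0,0],[0,0,2,0,0,0],[0,0,0,0,0,0],[0,0,0,0,0,0]]]}}

```text
t: 11.03
tool_pos: [0.4795, 0.0006, 0.2442]
orientation: [2.131, 1.907, 0.345]
force: [-0.7, 0.2, -0.6]
opening: 0.0007
gripper_force: 0.0
```

```bash
python3 - <<'E'
from h import *
t=eyes.camera_model("top");s=eyes.camera_model("side")
for b in((255,187),(254,205),(250,170)):
  for a in((245,180),(281,174.6),(291,151),(300,131),(280,110),(252,97)):
    g=least_squares(lambda q:np.r_[(proj(t,q)-a).ravel(),(proj(s,q)-b).ravel()],[.7,.1,.15]);print(b,a,g.x.round(3),g.fun.round(1))
# where is bat axis vs finger in top ; box silhouette column bounds at heights
for z in(.1,.2,.3):
  for x in(.62,.65,.68,.7,.72):
    print(z,x,[proj(t,[x,y,z]).round(0).tolist()[0] for y in(.03,.06,.09)])
m=eyes.camera_model("wrist");w=eyes.read_camera("wrist");cv2.imwrite("pics/w5.png",w)
P=monitor.read_state();print(P["t"],P["tool_pos"])
h=cv2.cvtColor(w,cv2.COLOR_BGR2HSV)
E
```

```text
(255, 187) (245, 180) [0.617 0.129 0.228] [-0.6 -1.7  1.6  0.4]
(255, 187) (281, 174.6) [0.652 0.049 0.172] [-1.5 -4.6  4.6  1.2]
(255, 187) (291, 151) [0.697 0.017 0.151] [ 1.5  4.5 -4.6 -1.3]
(255, 187) (300, 131) [ 0.739 -0.014  0.132] [  4.1  11.8 -12.4  -3.7]
(255, 187) (280, 110) [0.753 0.026 0.166] [  8.6  24.  -24.8  -8.1]
(255, 187) (252, 97) [0.744 0.083 0.211] [ 12.6  34.2 -34.7 -12. ]
(254, 205) (245, 180) [0.623 0.137 0.181] [ 0.   0.1 -0.1 -0. ]
(254, 205) (281, 174.6) [0.661 0.054 0.117] [-0.9 -2.9  2.8  0.8]
(254, 205) (291, 151) [0.709 0.02  0.092] [ 2.2  6.5 -6.5 -1.8]
(254, 205) (300, 131) [ 0.753 -0.012  0.07 ] [  4.8  14.  -14.2  -4.2]
(254, 205) (280, 110) [0.766 0.029 0.108] [  9.4  26.5 -26.6  -8.6]
(254, 205) (252, 97) [0.756 0.089 0.159] [ 13.5  37.  -36.5 -12.4]
(250, 170) (245, 180) [0.618 0.124 0.268] [-2.  -6.1  6.1  1.7]
(250, 170) (281, 174.6) [0.651 0.047 0.218] [-2.9 -8.9  9.3  2.6]
(250, 170) (291, 151) [0.694 0.016 0.2  ] [-0.  -0.   0.1  0. ]
(250, 170) (300, 131) [ 0.734 -0.012  0.185] [ 2.5  7.1 -7.6 -2.4]
(250, 170) (280, 110) [0.748 0.026 0.21
[... 305 characters left out ...]
0.0], [268.0, 160.0]]
0.1 0.72 [[289.0, 153.0], [279.0, 153.0], [268.0, 153.0]]
0.2 0.62 [[286.0, 179.0], [274.0, 179.0], [262.0, 180.0]]
0.2 0.65 [[286.0, 168.0], [274.0, 168.0], [262.0, 168.0]]
0.2 0.68 [[286.0, 156.0], [274.0, 157.0], [262.0, 157.0]]
0.2 0.7 [[286.0, 149.0], [274.0, 149.0], [262.0, 149.0]]
0.2 0.72 [[286.0, 141.0], [274.0, 142.0], [263.0, 142.0]]
0.3 0.62 [[281.0, 169.0], [268.0, 169.0], [255.0, 169.0]]
0.3 0.65 [[281.0, 156.0], [268.0, 156.0], [255.0, 157.0]]
0.3 0.68 [[281.0, 144.0], [268.0, 144.0], [255.0, 144.0]]
0.3 0.7 [[281.0, 135.0], [268.0, 136.0], [255.0, 136.0]]
0.3 0.72 [[281.0, 127.0], [268.0, 127.0], [255.0, 127.0]]
11.0833 [0.47861904 0.00069454 0.24223262]
```

Emit:
{"fn": "arm_command", "kwargs": {"deltas": [[[2,0.8,0,-0.5,-5,0],[2,0.8,0,-0.5,-5,0],[2,0.8,0,-0.5,-5,0],[2,0.8,0,-0.5,-5,0],[1,0,0,0,0,0],[0,0,0,0,0,0],[0,0,0,0,0,0],[0,0,0,0,0,0]]]}}

```text
t: 11.75
tool_pos: [0.5683, 0.0325, 0.2418]
orientation: [1.903, 1.703, 0.629]
force: [0.3, 0.7, 0.2]
opening: 0.0007
gripper_force: 0.0
```

```bash
python3 - <<'E'
from h import *
P=monitor.read_state();print(P["tool_pos"],P["q"].round(2))
M=R.from_rotvec(P["orientation"]).as_matrix();print(M.round(3))
w=eyes.camera_model("wrist")
im=eyes.read_camera("wrist")
# pack gap: upper end edge of pack (dark) predicted at gap 0/5
E
```

```text
[0.56828691 0.03248392 0.24179577] [ 0.02 -0.65  2.26 -0.1   0.84  0.17]
[[ 0.108  0.76   0.641]
 [ 0.994 -0.087 -0.064]
 [ 0.007  0.644 -0.765]]
```

Emit:
{"fn": "arm_command", "kwargs": {"deltas": [[[1.9,-0.2,-2.2,0,0,0],[1.9,-0.2,-2.2,0,0,0],[1.9,-0.2,-2.2,0,0,0],[1.8,-0.2,-2.2,0,0,0],[0,0,0,0,0,0],[0,0,0,0,0,0]]]}}

```text
t: 12.3
tool_pos: [0.6426, 0.0241, 0.1515]
orientation: [1.906, 1.705, 0.625]
force: [0.3, 0.0, 0.1]
opening: 0.0004
gripper_force: 0.0
```

Emit:
{"fn": "arm_command", "kwargs": {"deltas": [[[0.6,0,-0.7,0,0,0],[0.6,0,-0.7,0,0,0],[0.5,0,-0.6,0,0,0],[0,0,0,0,0,0],[0,0,0,0,0,0]]]}}

```text
t: 12.72
tool_pos: [0.6612, 0.0247, 0.1369]
orientation: [1.9, 1.7, 0.633]
force: [1.3, -0.5, 0.6]
opening: 0.0004
gripper_force: 0.0
```

Emit:
{"fn": "arm_command", "kwargs": {"deltas": [[[0,0,-0.5,0,0,0],[0,0,0,0,0,0],[0,-0.4,0,0,0,0],[0,-0.4,0,0,0,0],[0,-0.4,0,0,0,0],[-0.1,-0.4,0,0,0,0],[0,-0.4,0,0,0,0],[-0.1,-0.4,0,0,0,0],[0,-0.4,0,0,0,0],[0,0,0,0,0,0]]]}}

```text
t: 13.55
tool_pos: [0.6584, -0.0044, 0.1289]
orientation: [1.903, 1.702, 0.629]
force: [0.0, 0.0, 0.5]
opening: 0.0004
gripper_force: 0.0
```

```bash
cat > tog.py <<'E'
from h import *
s=eyes.camera_model("side");im=eyes.read_camera("side")[170:206,255:285]
g=cv2.cvtColor(im,cv2.COLOR_BGR2GRAY)
for r in range(5,32,2):print(170+r,' '.join(f"{v:3d}" for v in g[r,3:28]))
E
python3 tog.py
```

```text
175  19  21  18  64 109  64  84 130 137 136 137 137 137 139 112  24  31  32  33  34  37  40  36  25  27
177  20  20  46  84  65  62  66  83  89  93 103 109 120 122 147 158  91  22  30  32  33  33  38  58  84
179  71 123  74  68  63  65  62  79 118 156 165 156 139 145 198 206 206 184  89  25  33  45  73  91  46
181  74  80  77  77  75  77  77  78  76  73  78 129 201 204 202 202 202 209 192  90  11  27  35  32  32
183  98  95  92  90  94  93  88  83  72 140 224 205 202 202 203 206 191  99  51 142 210 178  38  27  32
185 100 101  99  99  98  94  86 114 185 204 202 201 203 206 191  98  48 141 205 205 204 205 207 178  26
187  98  95  96  96  92  89 138 200 204 203 203 206 189  95  72 171 204 204 201 202 203 211 197  80  66
189  93  93  91  86  77 100 171 207 204 207 191  96  72 171 204 204 202 203 205 208 184  74  58  63  64
191  22  16  17  19  55 100 141 215 184  62  89 178 204 202 203 204 210 192  76  64  60  62  61  61  63
193   5   9  15  13   8   3  21  51 117 207 208 203 204 203 205 178  47   7  34  65  65  76  74  73  70
195  19  18  20  18  21  24  20  17  30  65  77 105 159 134 148 206 240 241 232 163  33  27   6  12  21
197  19  21  22  22  21  20  19  16   9  53 171 222 142 135 185 240 213  67  94 134 161 161 146  89  87
199  27  25  25  23  20  17  11  60 170 241 221 123 118 116  83 138 156 155 159 157 158 157 164 152  47
201  24  26  23  16  11 103 207 218 219 217 189 120  83  87 144 177 161 154 152 153 159 146  42   9  12
```

Emit:
{"fn": "arm_command", "kwargs": {"deltas": [[[0,1,0,0,0,0],[-1,0,1.2,0,0,0],[-1.9,0,2.2,0,0,0],[-1.9,0,2.2,0,0,0],[-2,0,2.3,0,0,0],[-2,0,2.3,0,0,0],[-2,0,2,0,0,0],[0,0,2,0,0,0],[0,0,0,0,0,0],[0,0,0,0,0,0]]]}}

```text
t: 14.43
tool_pos: [0.5514, 0.0066, 0.2733]
orientation: [1.9, 1.7, 0.633]
force: [-0.6, -0.1, -0.6]
opening: 0.0005
gripper_force: 0.0
```

```bash
python3 tog.py; python3 - <<'E'
from h import *
# pack gap check in top view: grey label near edge and upper dark/blue edge along dock axis
t=eyes.camera_model("side");b=cv2.imread("pics/side0.png");a=eyes.read_camera("side")
P=monitor.read_state();print(P["t"],P["tool_pos"],P["force"])
d=cv2.absdiff(a,b).max(2)
for nm,px in(("black",(365,190)),("oiler",(325,297)),("tape",(341,287)),("screwdr",(357,250)),("outlet",(305,265))):
    x,y=px;print(nm,d[y-12:y+12,x-10:x+10].mean().round(1))
for g in(0,3,6):
    q=[[50-(g+aa)*c+hh*n,yy,28+(g+aa)*n+hh*c] for aa,yy,hh in((100,-35,52),(100,35,52),(0,-35,52))]
    print(g,proj(t,dock(p,q)).round(1).tolist())
w=eyes.camera_model("wrist");print("tip",proj(w,dock(p,[[92,16.2,143],[92,-16.2,143]]),True))
im=eyes.read_camera("wrist")
L=np.concatenate([cv2.resize(a[165:265,240:400],(800,500),interpolation=cv2.INTER_CUBIC)]);cv2.imwrite("pics/f.png",L)
E
```

```text
175  17  21  18  65 112  65  88 135 142 140 141 140 140 139 138 139 139 139 137 138 135 131 128 130 146
177  22  21  49  87  67  65  68  84  94  96 107 113 126 130 140 140 140 140 138 137 128  99  96 122 139
179  75 126  78  69  68  67  65  81 123 160 170 161 143 117 100 102 103  94  95  91 105 130 144 155 136
181  77  81  80  78  78  79  79  82  79  78  88 108 135 138 122 151 150 153 154 153 153 150 141 130 130
183  99  99  94  93  97  94  93  88  83  77  72  65  94 182 233 228 181  80  69  71  67  67  65  64  63
185 103 103 102 103 102  99  95  84  77  76  74  68 128 213 210 196 149  63  67  68  65  67  67  68  68
187 101  99 100 100  98  89  81  73  70  68  65  59 133 224 206 184 124  61  65  68  66  67  67  68  66
189  95  95  93  90  83  74  67  66  65  64  62  56 124 212 202 156  52  65  65  66  68  69  67  66  67
191  23  18  18  22  58 111  98  95  80  74  92 114 135 211 192 135  58  64  65  64  66  64  65  65  65
193   4  11  17  11   8   8   4  12  10  15  14  19 123 211 172  66  10  16  38  68  67  79  77  76  73
195  19  23  20  20  22  26  22  20  18  18  16  50 149 199 172 212 244 246 238 168  28  26   3   9  17
197  19  21  22  24  20  22  18  16  10  58 177 236 202 189 189 241 215  70  96 132 192 242 228 150 155
199  27  29  26  25  19  16  12  62 176 243 226 127 124 131 114 174 164 153 187 238 237 235 243 241  75
201  27  27  23  15  11 107 212 223 224 221 193 123  85  90 149 186 207 239 236 235 243 234  68  13  19
14.5333 [0.55043693 0.00665676 0.26965553] [ 0.69455882 -0.04679596 -0.70187352]
black 23.4
oiler 8.7
tape 9.8
screwdr 3.1
outlet 3.9
0 [[316.8, 202.9], [305.5, 216.1], [286.3, 200.8]]
3 [[317.8, 203.0], [306.5, 216.1], [287.2, 200.9]]
6 [[318.7, 203.0], [307.4, 216.2], [288.1, 200.9]]
tip [[317.87152123 179.44832469]
 [318.12219332 207.52853412]]
```

The toggle tip is back at about (272.5,183), which is on. I'll move the arm clear, then measure the pack's total travel by template matching old against new.

Emit:
{"fn": "arm_command", "kwargs": {"deltas": [[[-1,-2,3,0.5,5,0],[-1,-3,2,0.5,5,0],[-1,-3,2,0.5,5,0],[-1,-3,2,0.5,5,0],[-1,-3,0,0.5,5,0],[-1,-3,0,0.5,5,0],[-1,-3,0,0,0,0],[-1,-3,0,0,0,0],[-1,-2,0,0,0,0],[-1,0,0,0,0,0],[0,0,0,0,0,0],[0,0,0,0,0,0]]]}}

```text
t: 15.58
tool_pos: [0.4506, -0.2429, 0.3603]
orientation: [2.243, 2.006, 0.179]
force: [-0.3, 0.9, 0.4]
opening: 0.0004
gripper_force: 0.0
```

```bash
cat > chk.py <<'E'
from h import *
def tm(name,box,pad,P0):
    a=cv2.imread(f"pics/{name}0.png");b=eyes.read_camera(name);cv2.imwrite(f"pics/{name}_end.png",b)
    x0,y0,x1,y1=box;k=8
    T=cv2.resize(a[y0:y1,x0:x1],None,fx=k,fy=k,interpolation=cv2.INTER_CUBIC)
    S=cv2.resize(b[y0-pad:y1+pad,x0-pad:x1+pad],None,fx=k,fy=k,interpolation=cv2.INTER_CUBIC)
    r=cv2.matchTemplate(S,T,cv2.TM_CCOEFF_NORMED);_,v,_,l=cv2.minMaxLoc(r)
    m=eyes.camera_model(name)
    f=lambda g:proj(m,dock(p,[50-(g+50)*c+54*n,0,28+(g+50)*n+54*c]))[0]
    print(name,"match",round(v,3),"shift",np.array(l)/k-pad,"pred gap->shift",{g:(f(g)-f(45)).round(1).tolist() for g in(15,10,5,0)})
    return a,b
a,b=tm("top",(287,199,316,238),22,0)
print("fwd diffs top:",{n_:float(cv2.absdiff(a,b)[y-8:y+8,x-8:x+8].mean().round(1)) for n_,(x,y) in dict(blk=(386,255),oiler=(222,267),tape=(248,270),ctl=(340,215)).items()})
a,b=tm("side",(288,203,330,230),28,0)
print("side:",{n_:float(cv2.absdiff(a,b)[y-12:y+12,x-9:x+9].mean().round(1)) for n_,(x,y) in dict(blk=(365,190),oiler=(325,297),tape=(341,287)).items()})
print(monitor.read_state()["t"],monitor.read_state()["tool_pos"])
E
python3 chk.py
```

```text
top match 0.828 shift [  1.25 -14.5 ] pred gap->shift {15: [1.2, -10.1], 10: [1.4, -11.7], 5: [1.6, -13.4], 0: [1.8, -15.0]}
fwd diffs top: {'blk': 8.1, 'oiler': 11.8, 'tape': 14.2, 'ctl': 6.8}
side match 0.684 shift [-14.125  -1.   ] pred gap->shift {15: [-9.5, -0.7], 10: [-11.1, -0.8], 5: [-12.6, -1.0], 0: [-14.2, -1.1]}
side: {'blk': 1.9, 'oiler': 5.6, 'tape': 4.6}
15.6833 [ 0.45122216 -0.24232382  0.36103714]
```

```bash
python3 - <<'E'
import cv2,numpy as np
def tm(name,box,pad,k=8):
    a=cv2.imread(f"pics/{name}0.png");b=cv2.imread(f"pics/{name}_end.png");x0,y0,x1,y1=box
    u=lambda i:cv2.resize(i,None,fx=k,fy=k,interpolation=cv2.INTER_CUBIC)
    r=cv2.matchTemplate(u(b[y0-pad:y1+pad,x0-pad:x1+pad]),u(a[y0:y1,x0:x1]),cv2.TM_CCOEFF_NORMED);_,v,_,l=cv2.minMaxLoc(r)
    print(name,box,round(v,3),np.array(l)/k-pad)
tm("top",(289,201,316,236),20)
tm("top",(291,200,314,212),20);tm("top",(287,225,312,240),20)
tm("side",(290,204,330,224),20);tm("side",(288,216,326,229),20)
for bx in((376,245,397,265),(212,257,232,276),(240,262,257,277),(270,262,305,278)):tm("top",bx,5)
for bx in((355,172,377,208),(316,282,334,310),(332,277,351,296)):tm("side",bx,5)
E
```

```text
top (289, 201, 316, 236) 0.884 [  1.25 -14.25]
top (291, 200, 314, 212) 0.646 [  0.875 -12.25 ]
top (287, 225, 312, 240) 0.995 [  1.25 -15.25]
side (290, 204, 330, 224) 0.807 [-14.375  -1.   ]
side (288, 216, 326, 229) 0.538 [-14.375  -1.25 ]
top (376, 245, 397, 265) 0.999 [0. 0.]
top (212, 257, 232, 276) 0.988 [0. 0.]
top (240, 262, 257, 277) 0.992 [0. 0.]
top (270, 262, 305, 278) 0.997 [0. 0.]
side (355, 172, 377, 208) 1.0 [0. 0.]
side (316, 282, 334, 310) 0.992 [0. 0.]
side (332, 277, 351, 296) 0.988 [0. 0.]
```

The best match (0.995) gives a shift of -15.25 px against -15.0 predicted for fully home. The bottles and tools I checked have not moved.

```bash
python3 -c "
from plant import ticket;print(ticket.close_job())"
```

```text
the job is handed in; nothing more can be done
None
```

I flipped the dock off, slid the pack down until it was fully home on the contacts (peak push about 30 N at the stop), then flipped the dock back on. The black bottle, the oiler and the amber tape had not moved in the end pictures; I didn't check the tape measure separately. The job was handed in at about 16 s.

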